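# Free the sprung hook and open the parts cabinet

### The job

Open the small green parts cabinet: reach down through the narrow gap behind the top edge of its door, press the sprung hook down gently until you feel it come against its rubber stop (never harder than 20 N, or it bends), and keep it down while you draw the door out past the catch. Then swing the door wide open, about a right angle, without flinging it, let go, and leave the engine parts and tools around it where they are.

Things in the scene. Friction and masses are not known exactly. Their poses are not given: they have to be found in the camera images.
- cabinet: Fixed green sheet-steel parts cabinet, 240 mm wide (its y), 220 deep (x), 170 high. Origin: on the table, centre of its front edge, in the plane of the shut door's inner face. x points from front (door) to back, y to the hinge side, z up. The door (216 mm wide, 14 thick, no handle) closes the front, top edge level with the cabinet's top.
- gap (a point): Centre of the finger gap at the level of the cabinet's top (170 mm above the table): a notch in the front edge of the 8 mm top plate, 64 mm along the cabinet's y, 34 mm along its x, centred 40 mm to the -y side of the cabinet's middle. The door's inner face is its front wall, by which fingers in the gap can draw the door. Axes as the cabinet.
- hinge_line (a point): Point on the door's vertical hinge axis, level with the cabinet's top, in the plane of the shut door's inner face, 100 mm to the +y side of the cabinet's middle (140 mm along y from the gap's centre). The door's free edge is 208 mm from it. Axes as the cabinet.
- door (a joint): Door angle, rad: 0 shut, grows as the free (-y) edge swings out to the robot's side (clockwise seen from above), limit 1.75. Light friction (0.1 N m): stays where it is left.
- hook: Sprung steel hook on the inside of the door; it slides straight down and swings with the door. Its flat press pad is seen in the gap: 30 mm along x, 44 mm along y, top 16 mm below the cabinet's top when up. Origin: centre of the pad's upper face, 16 mm behind the door's inner face. The spring takes 4 N to start, then 0.25 N per mm. Fingers pressing over 20 N bend it.
- barb (a point): Top of the hook's barb, hidden under the top plate, 63 mm behind the door's inner face. It catches on a keeper whose height is unknown: freed after 3 to 19 mm of downward travel; 2 mm lower a stiff rubber stop adds 8 N per mm. Press slowly till the force jumps (11 to 14 N in all); hold it there while drawing the door 0.15 rad (20 mm at the gap), else it catches again.
- barrel: Loose finned iron engine cylinder, 92 mm across, 92 mm high, standing beside the cabinet. Origin: centre of underside. Leave alone.
- valve: Loose engine valve standing on its 38 mm head, stem up, 95 mm high; on the table at the hinge side of the cabinet. Origin: centre of underside. Leave alone.
- cover: Loose cast aluminium rocker cover, 90 x 130 x 45 mm, on the table by the cabinet's hinge side. Origin: centre of underside. Leave alone.
- piston: Loose aluminium piston, 60 mm across, 45 mm high, standing on the rear of the cabinet's top. Origin: centre of underside. Leave alone.
- tin: Loose tin, 64 mm across, 50 mm high, on the rear of the cabinet's top. Origin: centre of underside. Leave alone.
- wrench: Loose steel wrench lying on the table to the robot's right. Origin: on its underside. Leave alone.
- barrel2: Loose finned iron engine cylinder, 92 mm across, 92 mm high, on the table to the robot's left. Origin: centre of underside. Leave alone.

How it is judged:
By the outcome, as a careful person would: the job done as asked, in the order asked, and still so for the second after the job is handed in, with the robot touching nothing.
It also fails if it takes over 70 s, if anything falls off the work surface, if the arm or the gripper's body presses on something with over 40 N, if the wrist force passes 120 N, or if a joint passes its speed limit or range.

### The arm

A 7-joint arm with a two-finger parallel gripper is mounted at the origin on the work surface. World frame = base frame: x ahead of the robot, y to its left, z up, the work surface at z = 0. Lengths are in m, angles in rad, forces in N, time in s.
With the tool pointing down it reaches from about 0.4 to 0.85 m from the base axis. Payload 10.4 kg.
Tool frame: the origin (TCP) lies on the centre line of the jaws, within the pads' length; the fingertips stand 11 mm ahead of it and the grasp point (between the pads) lies 8 mm behind it (tips_ahead is the z of the fingertips in the tool frame, in m); z points along the fingers, y is the direction in which the jaws open and shut (so a half turn about z gives the same grasp; the last joint's range is limited). The gripper opens to 87 mm and grips with 3 to 60 N. Pads are 19 mm wide; open, the fingers measure 117 mm over their backs; the gripper's body (75 mm by 190 mm) begins 51 mm behind the grasp point.
Start: joints at [-1.25, 0.332, -0.065, 1.46, 0.022, 1.35, -0.088], TCP at [0.211, 0.588, 0.234] pointing down, gripper open.
Joint ranges: [-2.6, 2.6], [-0.5, 2.12], [-1.47, 1.34], [0.16, 2.42], [-1.27, 4.41], [0.06, 2.06], [-2.6, 2.6]. Speed limits (rad/s): [2.22, 2.22, 2.79, 2.79, 3.14, 3.14, 3.14].

### API

Orientations are given as [roll, pitch, yaw] about the fixed x, y, z axes, in that order (R = Rz(yaw) Ry(pitch) Rx(roll)).
In Python, from cell import * gives the robot as it stands. The module is installed in compiled form; this text tells all that it offers.
- The arm moves only by the tool carry_out, never from a script. Its argument "series" is a list of rows, each a list of 3 entries, a list of its own where there are three numbers: the shift along the tool's x, y, z in mm, then the turn about the tool's z in rad, then the finger opening in mm, from 0 to 87. A call has 1 to 5 rows; each row is the pose to reach, as a shift and turn from the pose measured when the call began, along the tool's axes at that moment; what a row does not reach only later rows make up. A row lasts 1/10 s, in which the tool goes at most 50 mm and 8.59 degrees, less where a joint would pass 70% of its speed; a pose out of reach is approached as far as the arm can. A call with a gripper value outside its range is refused whole. The fingers move at their own pace and stop on an object; "grip_force" is the grip in N (left out, the last holds). Time passes only in rows, so rows that repeat a pose let the fingers close. It gives the time, the measured TCP pose, the force and the opening at its end, in the units of the state.
- get_state(): the state, without advancing time (a new reading comes with each control period).
- read_camera(name): name is "side" or "top"; returns (picture, depth): 384x512x3 uint8, blue, green, red; 384x512 float32, m along the optical axis (not along the pixel's ray), 0 where there is no reading.
- camera_model(name): a dict with "camera_matrix" (3x3 intrinsics, pixels), "extrinsics" (4x4, takes a point from camera to world coordinates). Camera axes: x right, y up, looking along -z (the intrinsics and any distortion apply to the point x, -y, -z); pixel columns grow to the right and rows downward; lengths in m; the calibration is good to about 2 mm. A picture is of the moment at which its call begins. camera_model takes no time and is no camera call.
- job_done(): hands the job in, once; it reports no verdict.
The state is a dict: "t": time; "joints": joint angles; "joint_velocities": joint speeds; "joint_efforts": joint torques, N m; "ee_pos": TCP position; "tool_rot": TCP orientation; "contact_force": force on the tool from outside, world axes, zero at the start; "torque": the same for the moment, N m; "finger_gap": finger opening in m.
Only numpy, scipy, OpenCV 4.12 (cv2) and the standard library are available. Lean on these libraries where they do the work, as an engineer would, in place of code of your own. Each camera call takes 0.05 s, during which the arm holds its last target.

## Working session

There is one attempt and no reset: what is moved stays moved. The work goes in short steps, Python scripts to look and compute and a tool call to move; the robot and the scene stay as the last step left them, time stands still between calls to the robot, and variables do not carry over. Pictures are saved under pics/ and viewed, and the job is handed in when it is done.

Besides the shell and the picture viewer there is one more tool, called in YAML: its name, and indented under it one key for each argument. carry_out: Moves the arm, as the interface text tells. Its arguments: {"type":"object","properties":{"series":{"type":"array"},"grip_force":{"type":"number"}},"required":["series"]}

```bash
mkdir -p pics && python3 - <<'E'
from cell import *
import cv2,numpy as np
s=get_state()
for k,v in s.items(): print(k,np.round(v,3))
for n in("side","top"):
    p,d=read_camera(n); cv2.imwrite(f"pics/{n}0.png",p); np.save(f"{n}0.npy",d)
    m=camera_model(n); print(n,np.round(m["camera_matrix"],1),np.round(m["extrinsics"],3),[k for k in m])
E
```

```text
t 0.0
joints [-1.25   0.333 -0.065  1.461  0.022  1.35  -0.089]
joint_velocities [-0.001  0.002 -0.    -0.    -0.    -0.001  0.001]
joint_efforts [ 0.0000e+00 -6.2325e+01  2.5000e-02 -3.8991e+01 -6.1000e-02  4.0000e-02
  0.0000e+00]
ee_pos [0.211 0.588 0.233]
tool_rot [-3.14   0.     2.798]
contact_force [ 0.441 -0.012  0.011]
torque [ 0.001 -0.016 -0.051]
finger_gap 0.087
side [[358.4   0.  260.2]
 [  0.  358.4 191.1]
 [  0.    0.    1. ]] [[ 0.694  0.455 -0.558 -0.034]
 [-0.72   0.446 -0.531 -0.669]
 [ 0.008  0.771  0.637  0.895]
 [ 0.     0.     0.     1.   ]] ['camera_matrix', 'extrinsics']
top [[465.8   0.  250.2]
 [  0.  465.8 195.9]
 [  0.    0.    1. ]] [[ 0.02   0.982 -0.189  0.311]
 [-1.     0.019 -0.006 -0.035]
 [-0.003  0.189  0.982  1.815]
 [ 0.     0.     0.     1.   ]] ['camera_matrix', 'extrinsics']
```

View pics/side0.png

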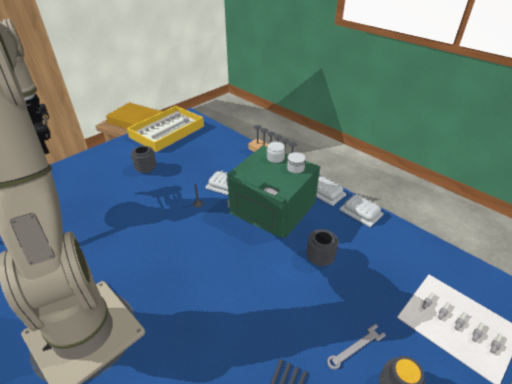

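View pics/top0.png

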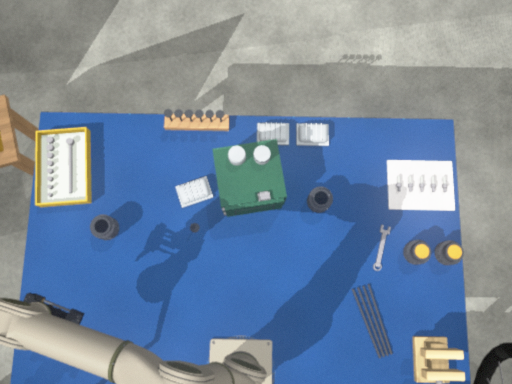

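```bash
cat > h.py <<'E'
import numpy as np,cv2
from cell import *
def world(n,d):
    m=camera_model(n);K=m["camera_matrix"];E=m["extrinsics"]
    v,u=np.mgrid[0:d.shape[0],0:d.shape[1]]
    P=np.stack([(u-K[0,2])/K[0,0]*d,-(v-K[1,2])/K[1,1]*d,-d],-1)
    return P@E[:3,:3].T+E[:3,3]
def plane(n,uv,z):
    m=camera_model(n);K=m["camera_matrix"];E=m["extrinsics"]
    uv=np.atleast_2d(uv).astype(float)
    r=np.stack([(uv[:,0]-K[0,2])/K[0,0],-(uv[:,1]-K[1,2])/K[1,1],-np.ones(len(uv))],-1)@E[:3,:3].T
    return E[:3,3]+r*((z-E[2,3])/r[:,2])[:,None]
E
python3 - <<'E'
from h import *
for n in("side","top"):
    p=cv2.imread(f"pics/{n}0.png");d=np.load(f"{n}0.npy");W=world(n,d)
    b,g,r=[p[...,i].astype(int) for i in range(3)]
    roi=np.zeros(b.shape,bool)
    if n=="side": roi[140:240,220:330]=1; c=(slice(140,245),slice(185,350))
    else: roi[135:220,205:295]=1; c=(slice(125,225),slice(170,340))
    top=roi&(abs(W[...,2]-.17)<.008)&(d>0)
    P=W[top][:,:2].astype(np.float32)
    print(n,top.sum(),'z',np.median(W[top][:,2]))
    (cx,cy),(w,h),a=cv2.minAreaRect(P*1000); print(cx,cy,w,h,a,np.round(cv2.boxPoints(((cx,cy),(w,h),a))))
    # pad: within top region, lighter/grey pixels
    pad=roi&(d>0)&(r>100)&(W[...,2]<.18)&(W[...,2]>.12)
    print('pad',pad.sum(),np.round(W[pad].mean(0),4) if pad.any() else'', np.argwhere(pad).mean(0)[::-1] if pad.any() else '')
    cv2.imwrite(f"pics/{n}0z.png",cv2.resize(p[c],None,fx=4.6,fy=4.6,interpolation=cv2.INTER_CUBIC))
E
```

```text
side 2527 z 0.16974256353018757
709.3450317382812 -20.972763061523438 237.5167999267578 243.5450439453125 10.589259147644043 [[ 570.   77.]
 [ 615. -162.]
 [ 848. -119.]
 [ 804.  121.]]
pad 164 [ 0.7113 -0.0396  0.1641] [277.24390244 174.93902439]
top 3290 z 0.1694801445574624
711.000244140625 -19.521560668945312 237.02005004882812 240.19151306152344 10.27680492401123 [[ 573.   78.]
 [ 616. -159.]
 [ 849. -117.]
 [ 806.  120.]]
pad 255 [ 0.7109 -0.0438  0.1622] [256.0627451  174.22352941]
```

View pics/side0z.png

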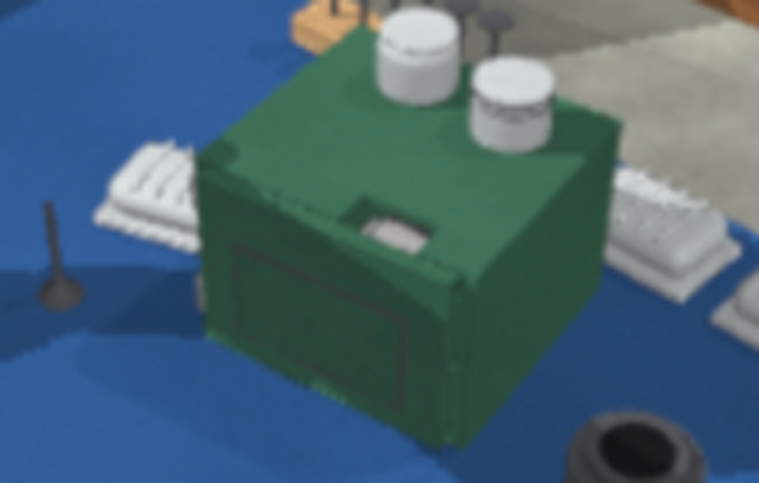

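View pics/top0z.png

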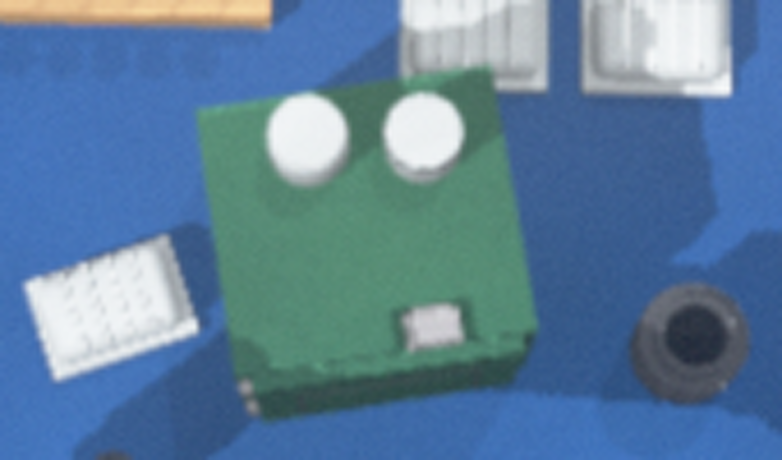

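```bash
cat >> h.py <<'E'
YAW=np.radians(10.3); O=np.array([.611,-.038,0])
def cab(p): 
    c,s=np.cos(YAW),np.sin(YAW); return np.array(p,float)@np.array([[c,-s,0],[s,c,0],[0,0,1]]).T+O
def proj(n,P):
    m=camera_model(n);K=m["camera_matrix"];E=m["extrinsics"]
    c=(np.atleast_2d(P)-E[:3,3])@E[:3,:3]
    return np.stack([K[0,0]*c[:,0]/-c[:,2]+K[0,2],K[1,1]*-c[:,1]/-c[:,2]+K[1,2]],-1)
E
python3 - <<'E'
from h import *
rect=lambda x0,x1,y0,y1,z:cab([[x0,y0,z],[x1,y0,z],[x1,y1,z],[x0,y1,z]])
R=[rect(0,.22,-.12,.12,.17),rect(0,.034,-.072,-.008,.17),rect(.001,.031,-.062,-.018,.154)]
for n,(x,y,w,h) in dict(side=(215,140,115,100),top=(205,130,90,95)).items():
    p=cv2.imread(f"pics/{n}0.png");f=6
    q=cv2.resize(p[y:y+h,x:x+w],None,fx=f,fy=f,interpolation=cv2.INTER_NEAREST)
    for r,c in zip(R,[(0,255,255),(0,0,255),(255,0,255)]):
        uv=((proj(n,r)-[x,y]+.5)*f).round().astype(int); cv2.polylines(q,[uv],True,c,1)
    cv2.imwrite(f"pics/{n}_ov.png",q[:600])
    # pad centroid
    d=np.load(f"{n}0.npy");b,g,r=[p[...,i].astype(int) for i in range(3)]
    m=np.zeros(b.shape,bool);uv=proj(n,R[1]);m[int(uv[:,1].min())-3:int(uv[:,1].max())+4,int(uv[:,0].min())-3:int(uv[:,0].max())+4]=1
    m&=(r>110)&(abs(r-g)<25); a=np.argwhere(m)[:,::-1]
    print(n,len(a),a.min(0),a.max(0)); P=(plane(n,a,.154)-O)[:,:2]; c,s=np.cos(YAW),np.sin(YAW)
    L=P@np.array([[c,-s],[s,c]]); print(L.min(0),L.max(0),L.mean(0))
E
```

```text
side 59 [264 188] [277 194]
[ 0.01166981 -0.06139446] [ 0.0351088  -0.01817829] [ 0.0226919  -0.04085275]
top 112 [257 191] [270 200]
[-0.00069143 -0.0607533 ] [ 0.03273059 -0.0153415 ] [ 0.01557264 -0.03812143]
```

View pics/side_ov.png

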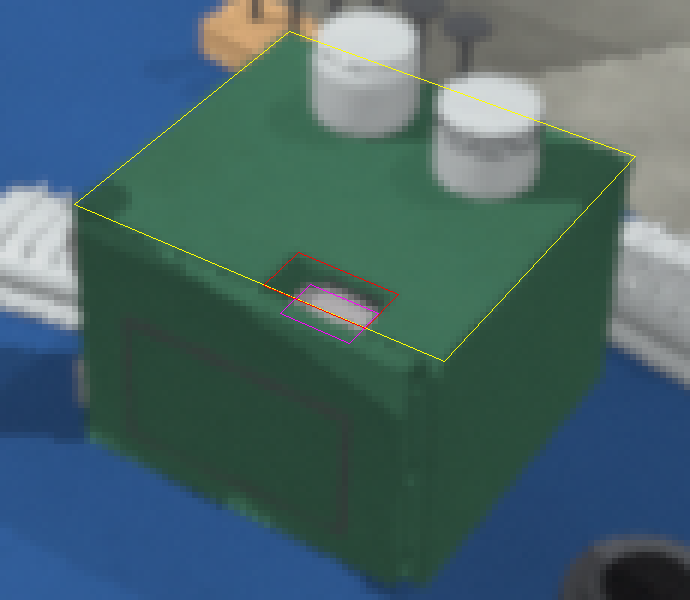

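View pics/top_ov.png

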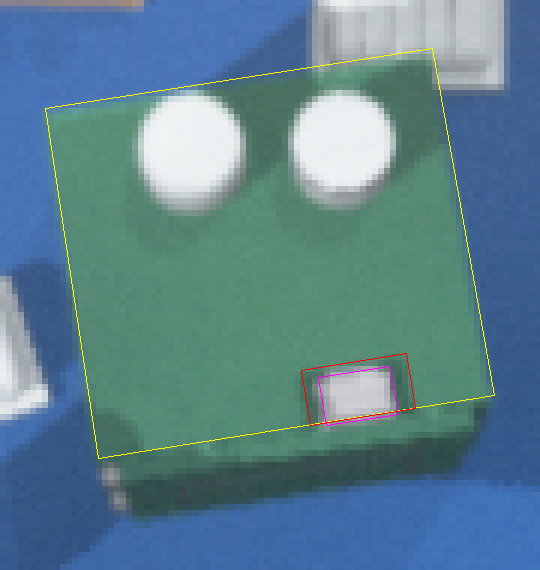

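```bash
cat >> h.py <<'E'
from scipy.spatial.transform import Rotation as Rn
def to(P,yaw):
    s=get_state();R=Rn.from_euler('xyz',s["tool_rot"]).as_matrix()
    d=R.T@(np.array(P)-s["ee_pos"])*1000
    T=R.T@(Rn.from_euler('xyz',[np.pi,0,yaw]).as_matrix()); 
    print("shift",d.round(1),"turn",round(float(np.arctan2(T[1,0],T[0,0])),3),'t',s["t"],'pos',np.round(s["ee_pos"],4),'rot',np.round(s["tool_rot"],4),'F',np.round(s["contact_force"],2),'gap',round(s["finger_gap"],4))
E
python3 - <<'E'
from h import *
P=cab([.015,-.039,.27]);print(P)
to(P,np.radians(190.3))
E
```

```text
[ 0.63273156 -0.07368948  0.27      ]
shift [-620.5 -480.9  -36.5] turn -0.524 t 0.1 pos [0.2105 0.5881 0.2328] rot [-3.1403e+00  1.0000e-04  2.7978e+00] F [-1.01  0.08  0.08] gap 0.0871
```

carry_out:
  series:
    - [[-16,-12,-30],0,0]
    - [[-47,-37,-60],0,0]
    - [[-79,-61,-60],0,0]
    - [[-110,-86,-60],0,0]
    - [[-142,-110,-60],0,0]
  grip_force: 20

```text
t: 0.6
ee_pos: [0.3077, 0.4352, 0.2928]
tool_rot: [-3.14, -0.0, 2.798]
contact_force: [0.1, 1.3, 0.4]
finger_gap: 0.0547
```

carry_out:
  series:
    - [[-32,-25,0],0,0]
    - [[-63,-49,0],0,0]
    - [[-95,-74,0],0,0]
    - [[-126,-98,0],0,0]
    - [[-158,-123,0],0,0]

```text
t: 1.1
ee_pos: [0.4155, 0.2647, 0.2928]
tool_rot: [-3.14, -0.0, 2.798]
contact_force: [0.7, 0.4, 0.5]
finger_gap: 0.0148
```

carry_out:
  series:
    - [[-32,-25,0],0,0]
    - [[-63,-49,0],0,0]
    - [[-95,-74,0],0,0]
    - [[-126,-98,0],0,0]
    - [[-158,-123,0],0,0]

```text
t: 1.6
ee_pos: [0.5233, 0.0943, 0.2928]
tool_rot: [-3.14, -0.001, 2.799]
contact_force: [0.6, 0.9, 0.6]
finger_gap: 0.0005
```

```bash
python3 - <<'E'
from h import *
to(cab([.015,-.039,.27]),np.radians(190.3)); print(np.round(get_state()["joints"],2))
E
```

```text
shift [-159.6 -121.3   22.9] turn -0.523 t 1.6 pos [0.5233 0.0943 0.2928] rot [-3.1401e+00 -6.0000e-04  2.7985e+00] F [0.57 0.87 0.55] gap 0.0005
[-0.64  0.09  0.41  1.63 -0.04  1.42  1.  ]
```

carry_out:
  series:
    - [[-32,-24,0],-0.1,0]
    - [[-64,-48,0],-0.2,0]
    - [[-96,-73,0],-0.3,0]
    - [[-128,-97,10],-0.41,0]
    - [[-160,-121,23],-0.52,0]

```text
t: 2.1
ee_pos: [0.6342, -0.0748, 0.2698]
tool_rot: [-3.141, -0.001, -2.96]
contact_force: [0.3, 1.0, -0.2]
finger_gap: 0.0003
```

```bash
python3 - <<'E'
from h import *
to(cab([.015,-.039,.20]),np.radians(190.3)); print(np.round(get_state()["joints"],2))
for n in("side","top"):
    p,d=read_camera(n); c=p[110:240,200:360] if n=="side" else p[120:230,180:320]
    cv2.imwrite(f"pics/{n}1.png",cv2.resize(c,None,fx=4.5,fy=4.5,interpolation=cv2.INTER_CUBIC))
E
```

```text
shift [ 1.2  1.4 69.8] turn 0.002 t 2.1 pos [ 0.6342 -0.0748  0.2698] rot [-3.1405e+00 -5.0000e-04 -2.9596e+00] F [ 0.25  0.98 -0.2 ] gap 0.0003
[-0.32  0.37  0.49  1.39 -0.17  1.43  1.92]
```

View pics/side1.png

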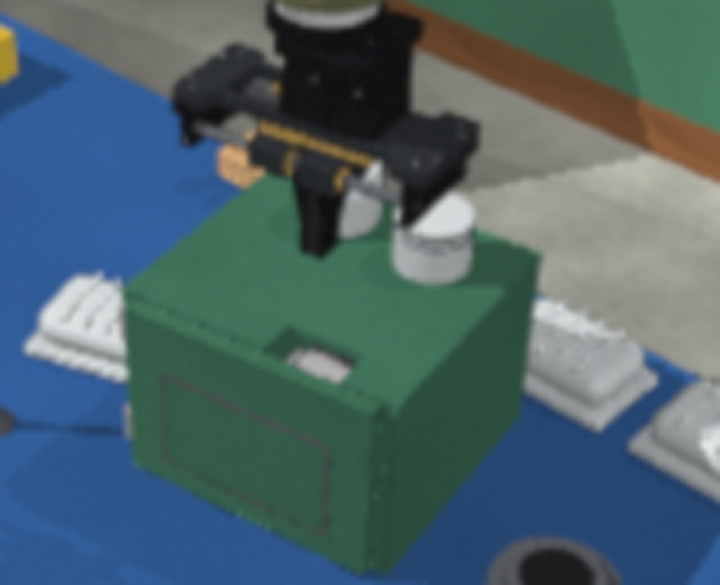

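carry_out:
  series:
    - [[1,1,20],0,0]
    - [[1,1,45],0,0]
    - [[1,1,65],0,0]
    - [[1,1,70],0,0]
    - [[1,1,70],0,0]

```text
t: 2.7
ee_pos: [0.6313, -0.0785, 0.1964]
tool_rot: [-3.138, -0.007, -2.967]
contact_force: [0.7, -0.4, 0.7]
finger_gap: 0.0003
```

```bash
python3 - <<'E'
from h import *
to(cab([.015,-.039,.165]),np.radians(190.3)); print(np.round(get_state()["joints"],2))
# ray-cast expected fingertip box
e=get_state()["ee_pos"]
for n,(x,y,w,h) in dict(side=(215,130,115,100),top=(205,130,90,95)).items():
    p,d=read_camera(n);f=6
    q=cv2.resize(p[y:y+h,x:x+w],None,fx=f,fy=f,interpolation=cv2.INTER_CUBIC)
    B=cab([[a,b,.17] for a,b in((0,-.072),(.034,-.072),(.034,-.008),(0,-.008))])
    cv2.polylines(q,[((proj(n,B)-[x,y]+.5)*f).round().astype(int)],True,(0,0,255),1)
    cv2.imwrite(f"pics/{n}2.png",q)
E
```

```text
shift [-2.5  4.6 31.3] turn -0.005 t 2.7 pos [ 0.6313 -0.0785  0.1964] rot [-3.1382 -0.0073 -2.9665] F [ 0.65 -0.36  0.72] gap 0.0003
[-0.31  0.4   0.48  1.5  -0.18  1.29  1.93]
```

View pics/side2.png

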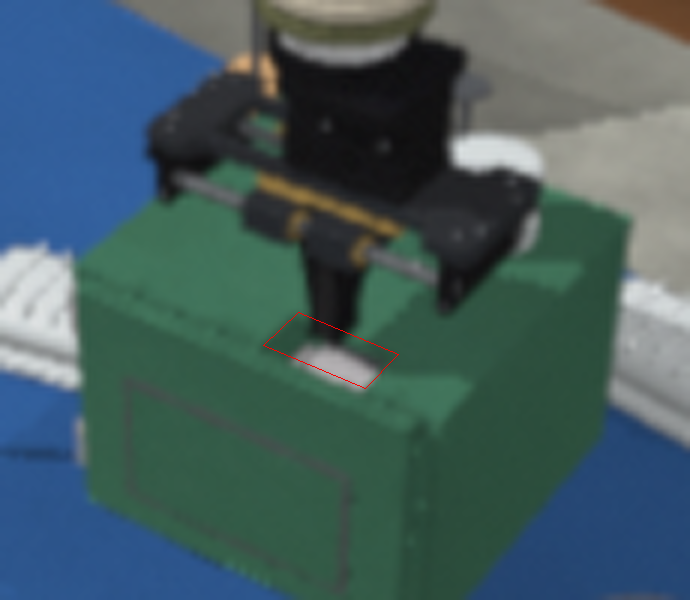

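```bash
python3 - <<'E'
from h import *
to(cab([.015,-.039,.175]),np.radians(190.3)); print(np.round(get_state()["joint_velocities"],3))
E
```

```text
shift [-1.6  5.1 23. ] turn -0.005 t 2.8 pos [ 0.6321 -0.0789  0.198 ] rot [-3.1377 -0.0046 -2.9666] F [ 0.3  -0.94 -0.18] gap 0.0006
[ 0.001 -0.005  0.004 -0.008 -0.    -0.003  0.003]
```

View pics/top2.png

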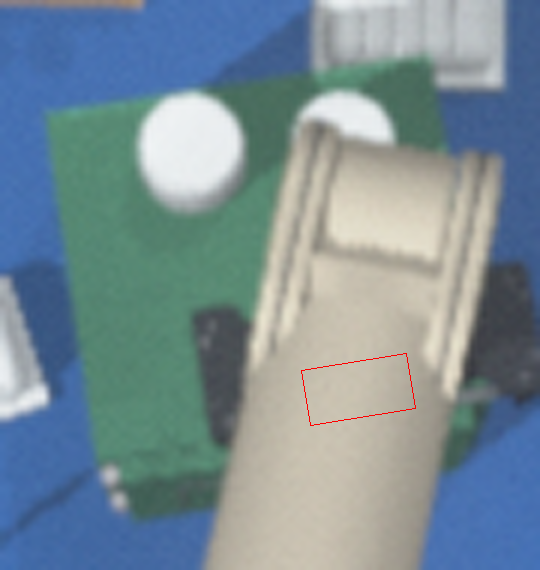

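carry_out:
  series:
    - [[-2,5,0],0,0]
    - [[-2,5,6],0,0]
    - [[-2,5,14],0,0]
    - [[-2,5,22],0,0]
    - [[-2,5,25],0,0]

```text
t: 3.3
ee_pos: [0.6325, -0.0737, 0.1715]
tool_rot: [-3.138, -0.006, -2.967]
contact_force: [-0.5, 1.0, -0.1]
finger_gap: 0.0006
```

```bash
python3 - <<'E'
from h import *
to(cab([.014,-.039,.165]),np.radians(190.3)); print(np.round(get_state()["joint_velocities"],3))
E
```

```text
shift [0.7 0.  6.5] turn -0.005 t 3.3 pos [ 0.6325 -0.0737  0.1715] rot [-3.1379 -0.0065 -2.9668] F [-0.48  1.   -0.07] gap 0.0006
[ 0.004  0.015 -0.004  0.02  -0.01  -0.045  0.006]
```

carry_out:
  series:
    - [[0,0,2],0,0]
    - [[0,0,4],0,0]
    - [[0,0,6],0,0]
    - [[0,0,8],0,0]
    - [[0,0,9],0,0]

```text
t: 3.8
ee_pos: [0.6325, -0.0739, 0.1628]
tool_rot: [-3.138, -0.006, -2.967]
contact_force: [-1.2, 0.2, 3.4]
finger_gap: 0.0005
```

```bash
python3 - <<'E'
from h import *
to(cab([.014,-.039,.155]),np.radians(190.3)); print(np.round(get_state()["joint_velocities"],3))
E
```

```text
shift [0.7 0.2 7.8] turn -0.005 t 3.8 pos [ 0.6325 -0.0739  0.1628] rot [-3.1379 -0.0061 -2.9669] F [-1.17  0.2   3.45] gap 0.0005
[ 0.     0.007 -0.004  0.01  -0.005 -0.017  0.004]
```

carry_out:
  series:
    - [[0,0,0.5],0,0]
    - [[0,0,1],0,0]
    - [[0,0,1.5],0,0]
    - [[0,0,2],0,0]
    - [[0,0,2],0,0]

```text
t: 4.3
ee_pos: [0.6325, -0.0739, 0.1608]
tool_rot: [-3.138, -0.006, -2.967]
contact_force: [-2.0, 0.2, 5.5]
finger_gap: 0.0005
```

carry_out:
  series:
    - [[0,0,0.5],0,0]
    - [[0,0,1],0,0]
    - [[0,0,1.4],0,0]
    - [[0,0,1.4],0,0]

```text
t: 4.7
ee_pos: [0.6325, -0.0738, 0.1594]
tool_rot: [-3.138, -0.006, -2.967]
contact_force: [-1.7, 0.0, 4.1]
finger_gap: 0.0004
```

carry_out:
  series:
    - [[0,0,0.5],0,0]
    - [[0,0,1],0,0]
    - [[0,0,1.4],0,0]
    - [[0,0,1.4],0,0]

```text
t: 5.1
ee_pos: [0.6325, -0.0739, 0.158]
tool_rot: [-3.138, -0.006, -2.967]
contact_force: [-3.3, 1.3, 5.2]
finger_gap: 0.0006
```

carry_out:
  series:
    - [[0,0,0.5],0,0]
    - [[0,0,1],0,0]
    - [[0,0,1.4],0,0]
    - [[0,0,1.4],0,0]

```text
t: 5.5
ee_pos: [0.6325, -0.0738, 0.1567]
tool_rot: [-3.138, -0.006, -2.967]
contact_force: [-1.9, 0.4, 5.0]
finger_gap: 0.0003
```

carry_out:
  series:
    - [[0,0,0.5],0,0]
    - [[0,0,1],0,0]
    - [[0,0,1.4],0,0]
    - [[0,0,1.4],0,0]

```text
t: 5.9
ee_pos: [0.6325, -0.0738, 0.1553]
tool_rot: [-3.138, -0.006, -2.967]
contact_force: [-2.8, -0.4, 6.0]
finger_gap: 0.0006
```

carry_out:
  series:
    - [[0,0,0.5],0,0]
    - [[0,0,1],0,0]
    - [[0,0,1.4],0,0]
    - [[0,0,1.4],0,0]

```text
t: 6.3
ee_pos: [0.6325, -0.0739, 0.1541]
tool_rot: [-3.138, -0.006, -2.967]
contact_force: [-2.5, -0.1, 6.7]
finger_gap: 0.0007
```

carry_out:
  series:
    - [[0,0,0.5],0,0]
    - [[0,0,1],0,0]
    - [[0,0,1.4],0,0]
    - [[0,0,1.4],0,0]

```text
t: 6.7
ee_pos: [0.6325, -0.0739, 0.1529]
tool_rot: [-3.138, -0.006, -2.967]
contact_force: [-3.2, 0.7, 7.3]
finger_gap: 0.0007
```

carry_out:
  series:
    - [[0,0,0.5],0,0]
    - [[0,0,1],0,0]
    - [[0,0,1.4],0,0]
    - [[0,0,1.4],0,0]

```text
t: 7.1
ee_pos: [0.6325, -0.0739, 0.1517]
tool_rot: [-3.138, -0.006, -2.967]
contact_force: [-3.0, 1.3, 7.6]
finger_gap: 0.0001
```

carry_out:
  series:
    - [[0,0,0.5],0,0]
    - [[0,0,1],0,0]
    - [[0,0,1.4],0,0]
    - [[0,0,1.4],0,0]

```text
t: 7.5
ee_pos: [0.6325, -0.0739, 0.1505]
tool_rot: [-3.138, -0.005, -2.967]
contact_force: [-3.9, -0.1, 6.3]
finger_gap: 0.0006
```

carry_out:
  series:
    - [[0,0,0.5],0,0]
    - [[0,0,1],0,0]
    - [[0,0,1.4],0,0]
    - [[0,0,1.4],0,0]

```text
t: 7.9
ee_pos: [0.6325, -0.0738, 0.1494]
tool_rot: [-3.138, -0.005, -2.967]
contact_force: [-4.2, 0.2, 7.6]
finger_gap: 0.0002
```

carry_out:
  series:
    - [[0,0,0.5],0,0]
    - [[0,0,1],0,0]
    - [[0,0,1.4],0,0]
    - [[0,0,1.4],0,0]

```text
t: 8.3
ee_pos: [0.6325, -0.0739, 0.1485]
tool_rot: [-3.139, -0.005, -2.967]
contact_force: [-4.4, 0.7, 8.9]
finger_gap: 0.0002
```

carry_out:
  series:
    - [[0,0,0.5],0,0]
    - [[0,0,1],0,0]
    - [[0,0,1.4],0,0]
    - [[0,0,1.4],0,0]

```text
t: 8.7
ee_pos: [0.6325, -0.0739, 0.148]
tool_rot: [-3.139, -0.005, -2.967]
contact_force: [-6.1, 0.6, 12.9]
finger_gap: 0.0
```

```bash
python3 - <<'E'
from h import *
read_camera("side")
to(cab([-.006,-.042,.148]),np.radians(190.3)); 
read_camera("side"); to(cab([-.006,-.042,.148]),np.radians(190.3)); 
E
```

```text
shift [20.8 -2.9  0.2] turn -0.005 t 8.75 pos [ 0.6325 -0.0739  0.1481] rot [-3.1388 -0.0047 -2.967 ] F [-6.21  1.12 12.44] gap 0.0004
shift [20.8 -3.   0.2] turn -0.005 t 8.8 pos [ 0.6326 -0.0738  0.1481] rot [-3.1388 -0.0047 -2.9669] F [-6.44  1.81 12.89] gap 0.0006
```

carry_out:
  series:
    - [[1,0,0.6],0,0]
    - [[2,0,0.7],0,0]
    - [[3,0,0.7],0,0]

```text
t: 9.1
ee_pos: [0.631, -0.0743, 0.1486]
tool_rot: [-3.138, -0.001, -2.967]
contact_force: [1.7, 0.4, 8.2]
finger_gap: 0.0002
```

carry_out:
  series:
    - [[0.5,0,0.7],0,0]
    - [[1.5,0,1.2],0,0]
    - [[2.5,0,1.2],0,0]

```text
t: 9.4
ee_pos: [0.63, -0.0746, 0.1486]
tool_rot: [-3.138, 0.003, -2.966]
contact_force: [1.7, 0.3, 7.9]
finger_gap: 0.0006
```

carry_out:
  series:
    - [[1,0,1.2],0,0]
    - [[2,0,1.8],0,0]
    - [[3,0,1.8],0,0]
    - [[4,0,1.8],0,0]

```text
t: 9.8
ee_pos: [0.628, -0.0751, 0.1483]
tool_rot: [-3.137, 0.007, -2.966]
contact_force: [1.5, 0.6, 8.6]
finger_gap: 0.0006
```

carry_out:
  series:
    - [[1.5,0,1.8],0.01,0]
    - [[3,0,2.2],0.02,0]
    - [[4.5,0,2.2],0.03,0]
    - [[6,0,2.2],0.04,0]
    - [[7,0,2.2],0.05,0]

```text
t: 10.3
ee_pos: [0.6233, -0.0764, 0.1481]
tool_rot: [-3.136, 0.013, -3.016]
contact_force: [2.6, 0.5, 12.7]
finger_gap: 0.0006
```

```bash
python3 - <<'E'
from h import *
p,d=read_camera("side")
cv2.imwrite("pics/side3.png",cv2.resize(p[130:240,200:340],None,fx=5,fy=5,interpolation=cv2.INTER_CUBIC))
to(cab([-.006,-.042,.148]),np.radians(190.3)); 
E
```

```text
shift [11.  -2.7 -0.1] turn -0.055 t 10.35 pos [ 0.6231 -0.0764  0.148 ] rot [-3.1364  0.0131 -3.0168] F [ 1.83  1.04 11.79] gap 0.0008
```

View pics/side3.png

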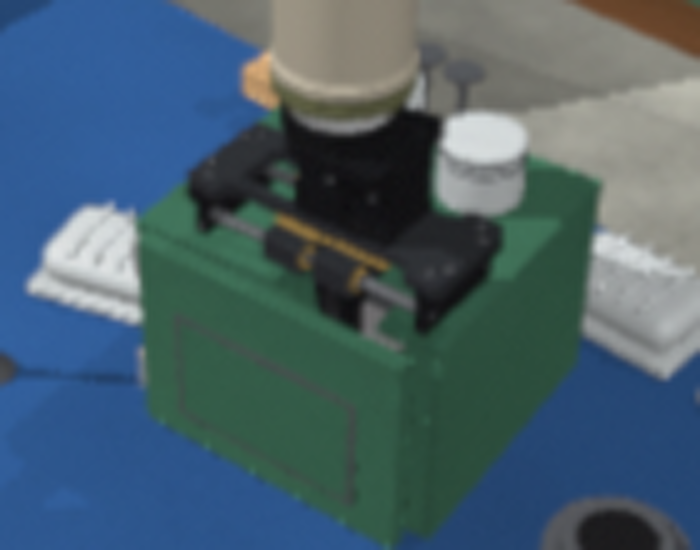

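carry_out:
  series:
    - [[2.5,0,2],0.016,0]
    - [[5,0,2],0.032,0]
    - [[7.5,0,2],0.048,0]
    - [[10,0,2],0.064,0]
    - [[12,0,2],0.08,0]

```text
t: 10.85
ee_pos: [0.6135, -0.0784, 0.148]
tool_rot: [-3.137, 0.02, -3.098]
contact_force: [2.9, -0.5, 11.2]
finger_gap: 0.0004
```

carry_out:
  series:
    - [[2.5,0,2],0.018,0]
    - [[5,0,2],0.036,0]
    - [[7.5,0,2],0.054,0]
    - [[10,0,2],0.072,0]
    - [[12.5,0,2],0.09,0]

```text
t: 11.35
ee_pos: [0.6035, -0.0798, 0.1479]
tool_rot: [-3.138, 0.026, 3.095]
contact_force: [3.0, -1.9, 12.3]
finger_gap: 0.0003
```

carry_out:
  series:
    - [[2.5,0,1.8],0.01,0]
    - [[5,0,1.8],0.02,0]
    - [[7.5,0,1.8],0.03,0]
    - [[10,0,1.8],0.045,0]
    - [[12.5,0,1.8],0.06,0]

```text
t: 11.85
ee_pos: [0.5934, -0.0803, 0.1478]
tool_rot: [-3.139, 0.033, 3.033]
contact_force: [3.7, -2.3, 11.3]
finger_gap: 0.0006
```

```bash
cat >> h.py <<'E'
def incab():
    s=get_state();c,sn=np.cos(YAW),np.sin(YAW);d=s["ee_pos"]-O
    q=np.array([c*d[0]+sn*d[1],-sn*d[0]+c*d[1]-.1])*1000 # rel hinge
    th=np.arctan2(-q[0],-q[1])
    r=np.hypot(*q); print("rel hinge",q.round(1),"r",r.round(1),"door est (contact offset 9.5)",round(float(th+np.arcsin(9.5/r)),3),"tool turn",round(float(-((s["tool_rot"][2]-np.radians(190.3)+np.pi)%(2*np.pi)-np.pi)),3),"F",np.round(s["contact_force"],1),"t",s["t"],np.round(s["joints"],2))
E
python3 - <<'E'
from h import *
p,d=read_camera("side")
cv2.imwrite("pics/side4.png",cv2.resize(p[130:250,190:340],None,fx=5,fy=5,interpolation=cv2.INTER_CUBIC))
p,d=read_camera("top")
cv2.imwrite("pics/top4.png",cv2.resize(p[120:240,190:330],None,fx=5,fy=5,interpolation=cv2.INTER_CUBIC))
incab()
E
```

```text
rel hinge [ -25.3 -138.4] r 140.7 door est (contact offset 9.5) 0.248 tool turn 0.288 F [ 1.7 -2.5 11.3] t 11.95 [-0.38  0.34  0.53  1.7  -0.18  1.12  1.66]
```

View pics/side4.png

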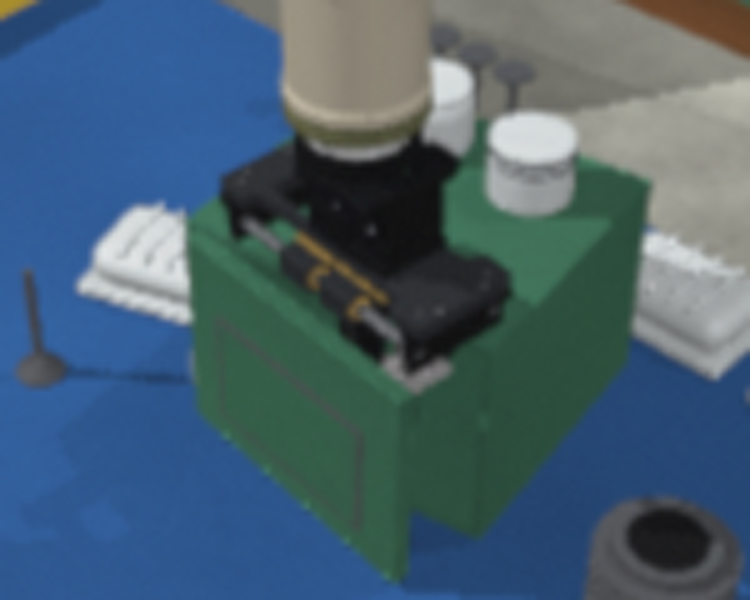

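View pics/top4.png

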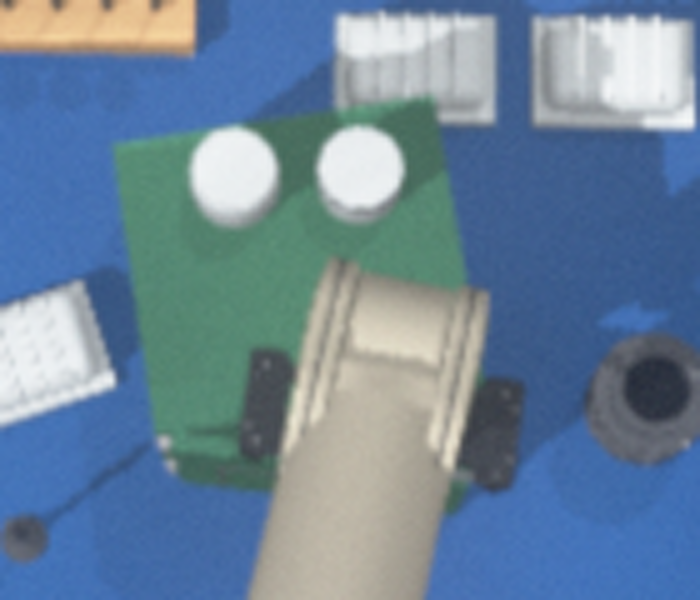

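carry_out:
  series:
    - [[1,0,-3],0,0]
    - [[1,0,-7],0,0]
    - [[1,0,-12],0,0]
    - [[1,0,-16],0,0]
    - [[1,0,-20],0,0]

```text
t: 12.45
ee_pos: [0.5914, -0.0801, 0.1678]
tool_rot: [-3.138, 0.032, 3.033]
contact_force: [-0.8, -0.2, -0.8]
finger_gap: 0.0005
```

```bash
python3 - <<'E'
from h import *
incab();print(get_state()["ee_pos"],get_state()["tool_rot"])
E
```

```text
rel hinge [ -26.8 -137.9] r 140.5 door est (contact offset 9.5) 0.259 tool turn 0.288 F [-0.8 -0.2 -0.8] t 12.45 [-0.38  0.31  0.53  1.68 -0.17  1.16  1.65]
[ 0.59143694 -0.08009358  0.16775303] [-3.1384778   0.03220484  3.03335218]
```

carry_out:
  series:
    - [[5,0,0],0.034,0]
    - [[9.5,0.1,0],0.068,0]
    - [[14,0.2,-0.4],0.1,0]
    - [[19,0.3,-0.6],0.135,0]
    - [[24,0.5,-0.8],0.17,0]

```text
t: 12.95
ee_pos: [0.5671, -0.077, 0.1672]
tool_rot: [3.14, 0.031, 2.862]
contact_force: [0.4, -0.0, 0.3]
finger_gap: 0.0006
```

carry_out:
  series:
    - [[5,0,0],0.034,0]
    - [[9.5,0.1,0],0.068,0]
    - [[14,0.2,-0.4],0.1,0]
    - [[19,0.3,-0.6],0.135,0]
    - [[24,0.5,-0.8],0.17,0]

```text
t: 13.45
ee_pos: [0.5436, -0.07, 0.1667]
tool_rot: [3.135, 0.03, 2.69]
contact_force: [0.6, -1.0, -0.1]
finger_gap: 0.0005
```

```bash
python3 - <<'E'
from h import *
incab();print(get_state()["ee_pos"],get_state()["tool_rot"])
E
```

```text
rel hinge [ -72.  -119.4] r 139.4 door est (contact offset 9.5) 0.611 tool turn 0.631 F [ 0.6 -1.  -0.1] t 13.45 [-0.48  0.2   0.58  1.81 -0.12  1.14  1.26]
[ 0.54362399 -0.06997241  0.16665896] [3.13501505 0.03003696 2.69019858]
```

carry_out:
  series:
    - [[5,0,0],0.034,0]
    - [[9.5,0,-0.5],0.068,0]
    - [[14,0,-0.8],0.1,0]
    - [[19,0,-1.2],0.135,0]
    - [[24,0,-1.5],0.17,0]

```text
t: 13.95
ee_pos: [0.5215, -0.0593, 0.1669]
tool_rot: [3.131, 0.028, 2.519]
contact_force: [0.7, 0.0, 0.2]
finger_gap: -0.0
```

carry_out:
  series:
    - [[5,0,0],0.034,0]
    - [[9.5,0,-0.5],0.068,0]
    - [[14,0,-0.8],0.1,0]
    - [[19,0,-1.2],0.135,0]
    - [[24,0,-1.5],0.17,0]

```text
t: 14.45
ee_pos: [0.5016, -0.0453, 0.1673]
tool_rot: [3.127, 0.025, 2.347]
contact_force: [1.5, -0.3, -0.2]
finger_gap: 0.0004
```

```bash
python3 - <<'E'
from h import *
p,d=read_camera("side")
cv2.imwrite("pics/side5.png",cv2.resize(p[130:270,170:330],None,fx=4,fy=4,interpolation=cv2.INTER_CUBIC))
incab();print(get_state()["ee_pos"],get_state()["tool_rot"])
E
```

```text
rel hinge [-109.4  -87. ] r 139.8 door est (contact offset 9.5) 0.967 tool turn 0.976 F [-0.5  0.6  0.5] t 14.5 [-0.57  0.09  0.59  1.92 -0.05  1.13  0.82]
[ 0.50105638 -0.04480989  0.16722964] [3.12673775 0.02477414 2.34550697]
```

View pics/side5.png

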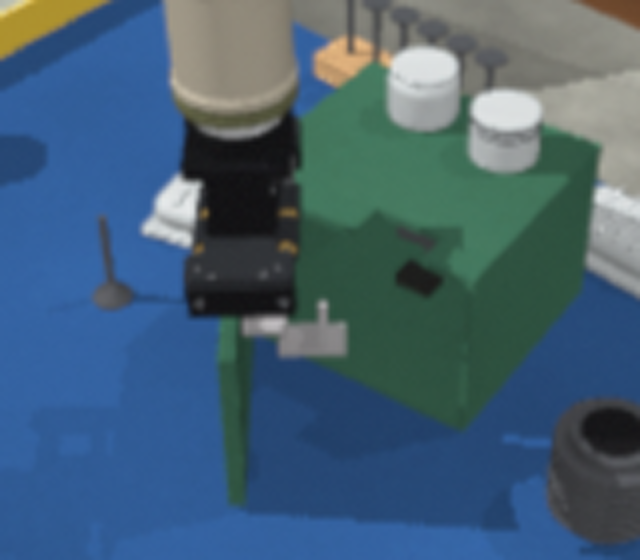

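```bash
python3 - <<'E'
from h import *
P=plane("side",[[198,204]],0.002)[0];Q=plane("top",[[193,227]],0.003)[0];print(P,Q)
c,s=np.cos(YAW),np.sin(YAW)
for d in(P-O,Q-O): print(c*d[0]+s*d[1],-s*d[0]+c*d[1])
E
```

```text
[0.53105095 0.18893083 0.002     ] [0.53204425 0.19827777 0.003     ]
-0.038084938751496364 0.2375689124992023
-0.0354363963757185 0.24658763070235568
```

carry_out:
  series:
    - [[5,0,0],0.034,0]
    - [[9.5,0,-0.5],0.068,0]
    - [[14,0,-0.7],0.1,0]
    - [[19,0,-1],0.135,0]
    - [[24,0,-1],0.17,0]

```text
t: 15.0
ee_pos: [0.484, -0.0277, 0.1673]
tool_rot: [3.123, 0.022, 2.175]
contact_force: [0.8, -0.4, -0.2]
finger_gap: 0.0006
```

carry_out:
  series:
    - [[5,0,0],0.034,0]
    - [[9.5,0,-0.5],0.068,0]
    - [[14,0,-0.7],0.1,0]
    - [[19,0,-1],0.135,0]
    - [[24,0,-1],0.17,0]

```text
t: 15.5
ee_pos: [0.4702, -0.008, 0.1675]
tool_rot: [3.12, 0.019, 2.004]
contact_force: [0.3, -0.0, 0.0]
finger_gap: 0.0009
```

```bash
python3 - <<'E'
from h import *
incab();print(get_state()["ee_pos"],get_state()["tool_rot"])
E
```

```text
rel hinge [-133.2  -45.3] r 140.7 door est (contact offset 9.5) 1.311 tool turn 1.317 F [ 0.3 -0.   0. ] t 15.5 [-0.63 -0.    0.55  1.99  0.01  1.13  0.35]
[ 0.47015177 -0.00796132  0.16748556] [3.12028128 0.01858473 2.00391714]
```

carry_out:
  series:
    - [[4.5,0,0],0.032,0]
    - [[9,0,-0.3],0.064,0]
    - [[13,0,-0.5],0.093,0]
    - [[17,0,-0.7],0.12,0]
    - [[21,0,-0.8],0.15,0]

```text
t: 16.0
ee_pos: [0.4611, 0.011, 0.1675]
tool_rot: [3.118, 0.015, 1.853]
contact_force: [0.8, 0.5, -0.2]
finger_gap: 0.0003
```

carry_out:
  series:
    - [[4,0,0],0.03,0]
    - [[8,0,-0.2],0.06,0]
    - [[11,0,-0.4],0.08,0]
    - [[13.5,0,-0.5],0.095,0]
    - [[15,0,-0.5],0.105,0]

```text
t: 16.5
ee_pos: [0.4567, 0.0255, 0.1676]
tool_rot: [3.117, 0.013, 1.748]
contact_force: [-0.6, -0.3, -0.6]
finger_gap: 0.0006
```

```bash
python3 - <<'E'
from h import *
p,d=read_camera("side"); np.save("side6.npy",d);cv2.imwrite("pics/side6r.png",p)
cv2.imwrite("pics/side6.png",cv2.resize(p[130:270,150:310],None,fx=4,fy=4,interpolation=cv2.INTER_CUBIC))
incab();print(get_state()["ee_pos"],get_state()["tool_rot"])
E
```

```text
rel hinge [-140.4   -9.8] r 140.8 door est (contact offset 9.5) 1.569 tool turn 1.573 F [ 0.1  0.2 -0. ] t 16.55 [-0.67 -0.03  0.5   2.01  0.03  1.13 -0.  ]
[0.4567084  0.0256675  0.16767811] [3.11721403 0.01287372 1.74789885]
```

View pics/side6.png

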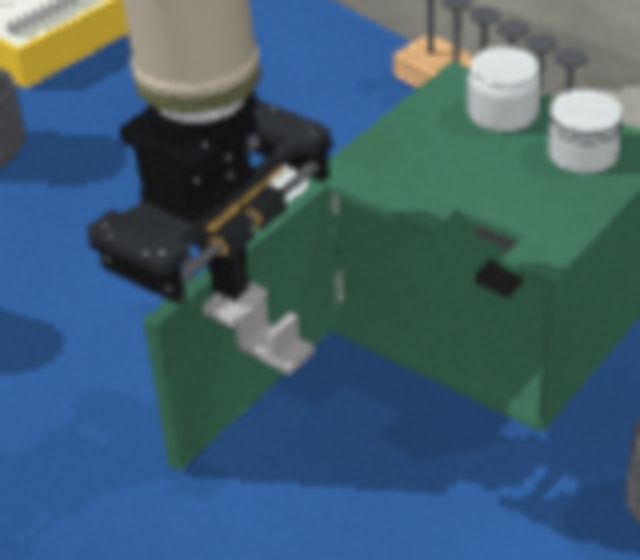

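carry_out:
  series:
    - [[-2,0,0],0,0]
    - [[-4,0,-4],0,0]
    - [[-4,0,-15],0,0]
    - [[-4,0,-30],0,0]
    - [[-4,0,-50],0,0]

```text
t: 17.05
ee_pos: [0.4559, 0.022, 0.2187]
tool_rot: [3.118, 0.013, 1.748]
contact_force: [-0.3, 0.1, 1.0]
finger_gap: 0.0002
```

carry_out:
  series:
    - [[-20,0,-20],0,0]
    - [[-40,0,-50],0,0]
    - [[-60,0,-80],0,0]
    - [[-80,0,-90],0,0]
    - [[-90,0,-90],0,0]

```text
t: 17.55
ee_pos: [0.4702, -0.0677, 0.3123]
tool_rot: [3.114, 0.013, 1.746]
contact_force: [0.6, -0.2, -0.2]
finger_gap: 0.0006
```

```bash
python3 - <<'E'
from h import *
p,d=read_camera("side"); W=world("side",d)
cv2.imwrite("pics/side7.png",p)
p2,d2=read_camera("top");cv2.imwrite("pics/top7.png",p2); W2=world("top",d2)
c,s=np.cos(YAW),np.sin(YAW)
for n,q,w in(("side",p,W),("top",p2,W2)):
    e=w-O; X=c*e[...,0]+s*e[...,1];Y=-s*e[...,0]+c*e[...,1]-.1
    b,g,r=[q[...,i].astype(int) for i in range(3)]
    m=(g>b)&(g>r+15)&(X<-.03)&(X>-.23)&(abs(Y)<.08)&(w[...,2]>.03)&(w[...,2]<.18)
    x,y=X[m],Y[m]; print(n,m.sum())
    if m.sum()>20:
        vx,vy,x0,y0=cv2.fitLine(np.stack([x,y],-1).astype(np.float32),cv2.DIST_HUBER,0,.01,.01).ravel()
        print("door angle",np.degrees(np.arctan2(abs(vx),-vy*np.sign(-vx)*1.0)),x.min(),y.mean())
s=get_state();print(s["t"],np.round(s["contact_force"],2),s["ee_pos"])
E
```

```text
side 1175
door angle 90.531044 -0.21280032979320448 0.001099696604748463
top 188
door angle 90.50294 -0.2093946564995146 0.008125894901994548
17.65 [-0.37  0.99 -0.84] [ 0.46929427 -0.06696682  0.30982111]
```

View pics/side7.png

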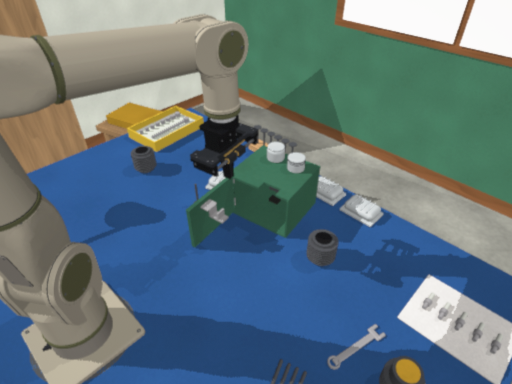

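View pics/top7.png

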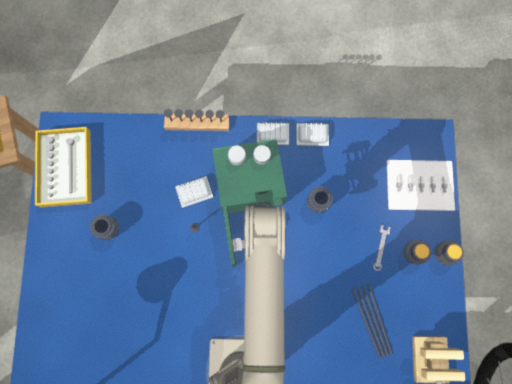

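Door stands at about 90.5° in both views. The valve (193,227), cover, barrels, piston, tin and wrench are at their first pixel positions, and the gripper is clear.

```bash
python3 -c "
from cell import *
print(get_state()['joint_velocities'].__repr__()); print(job_done())"
```

```text
array([-0.01604975,  0.00638778, -0.03829033,  0.02926832, -0.00889885,
       -0.00315864, -0.02885723])
the job is handed in; nothing more can be done
None
```

The cabinet door is open at about a right angle and the job is handed in; `job_done` gives no verdict.

- **Hook:** I pressed it with closed fingers through the gap until the force jumped from about 8 N to 12.9 N, after about 17 mm of travel. That was the highest reading, under the 20 N limit, though I only read the force between moves.
- **Draw:** I held the hook down while drawing the door to about 0.25 rad, past the 0.15 rad needed. During the first few millimetres the force sagged to about 8 N, just off the stop. The barb did not catch again, and I pressed back up to 11–12.7 N.
- **Swing:** I raised the fingers off the pad but kept them behind the door's edge. I then swung it at about 0.35 rad/s, slowed at the end, backed off and lifted clear.

**Last checks:**
- The door measured 90.5° in both camera views after I let go.
- The gripper was about 0.14 m above the cabinet's top with no contact force beyond about 1 N of noise.
- The valve, cover, both barrels, piston, tin and wrench looked unmoved by eye in the before and after pictures; I did not measure each one.
- The job took about 17.7 s of the 70 s allowed.

The gripper drifted to a tilt of 0.03 rad while pressing, which did no harm.

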